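Bed the angle rest on the drilling plate and check that it does not rock

ROBOT

A 6-joint arm with a two-finger parallel gripper is mounted at the origin on the work surface. World frame = base frame: x ahead of the robot, y to its left, z up, the work surface at z = 0. Lengths are in m, angles in rad, forces in N, time in s.
With the tool pointing down it reaches from about 0.35 to 0.975 m from the base axis. Payload 7.1 kg.
Tool frame: the origin (TCP) lies at the very end of the fingers, on their centre line; the grasp point (between the pads) lies 19 mm behind it; x points along the fingers, z is the direction in which the jaws open and shut, and the axes are right-handed (so a half turn about x gives the same grasp; the last joint's range is limited). The gripper opens to 88 mm and grips with 3 to 60 N. Pads are 20 mm wide; open, the fingers measure 115 mm over their backs; the gripper's body (75 mm by 178 mm) begins 61 mm behind the grasp point.
Start: joints at [-1.316, 0.423, 1.63, -0, 1.089, -0.019], TCP at [0.169, -0.602, 0.223] pointing down, gripper open.
Joint ranges: [-3, 3], [-0.9, 2.11], [0.09, 2.58], [-1.31, 4.45], [0.11, 2.69], [-2.54, 2.54]. Speed limits (rad/s): [2.39, 2.39, 3.01, 3.14, 3.14, 3.14].

INTERFACE

Orientations are given as a unit quaternion [x, y, z, w].
In Python, from cell import ctrl gives the robot as it stands.
- The arm moves only by the tool send_rows, never from a script. Its argument "series" is one flat list of numbers, 7 for each row, row after row: the shift along the world's x, y, z in m, then the turn, a rotation vector about the world's x, y, z in rad, then the gripper's target within -1 to 1 (fully open at 1, half-way at 0, shut at -1). In form: [dx, dy, dz, wx, wy, wz, grip, dx, dy, dz, wx, wy, wz, grip, ...]. A call has 1 to 12 rows; each row is the pose to reach, as a shift and turn from the pose measured when the call began; what a row does not reach only later rows make up. A row lasts 1/12 s, in which the tool goes at most 41.7 mm and 7.16 degrees, less where a joint would pass 70% of its speed; a pose out of reach is approached as far as the arm can. A call with a gripper value outside its range is refused whole. The fingers move at their own pace and stop on an object; "squeeze" is the grip in N (left out, the last holds). Time passes only in rows, so rows that repeat a pose let the fingers close. It gives the time, the measured TCP pose, the force and the opening at its end, in the units of the state.
- ctrl.get_state(): the state, without advancing time (a new reading comes with each control period).
- ctrl.grab_frame(name): name is "scene" or "side" or "wrist"; returns a dict with "color" (420x560x3 uint8, red, green, blue), "K" (3x3 intrinsics, pixels), "extrinsics" (4x4, takes a point from world to camera coordinates). Camera axes: x right, y down, z forward; pixel columns grow to the right and rows downward; lengths in m; the calibration is good to about 2 mm. A picture is of the moment at which its call begins. There is no depth.
- ctrl.hand_in(): hands the job in, once; it reports no verdict.
The state is a dict: "time_s": time; "joints": joint angles; "dq": joint speeds; "joint_torque": joint torques, N m; "eef_pos": TCP position; "tcp_rot": TCP orientation; "ft_force": force on the tool from outside, world axes, zero at the start; "wrist_torque": the same for the moment, N m; "finger_gap": finger opening in m.
Only numpy, scipy, OpenCV 4.12 (cv2) and the standard library are available. Lean on these libraries where they do the work, as an engineer would, in place of code of your own. Each camera call takes 0.05 s, during which the arm holds its last target. There are 200 camera calls.

TASK

Set the aluminium angle rest down on the drilling plate in the one way it stands level, foot on the plate and stepped end on the ledge, without dropping it, and push it home so that it is square and flush against both fences. Then, with the fingers closed, press down lightly on the round spot at its foot end and after that on the one at its stepped end to feel that it does not rock. Let go of it and leave the other things on the bench where they are.

Things in the scene. Friction and masses are not known exactly. Their poses are not given: they have to be found in the camera images.
- angle_rest: Angle rest: bare cast-aluminium block, 0.3-0.55 kg, a slanted wedge on top. Origin: mid length and width, level with its foot's sole. Own frame, mm: z up; slab x -60..60, y -28..28, z 12..30; foot under it x -60..-30, z 0..12, full width, so from x -30 to 60 (stepped end) the underside is 12 higher. On the flat bench it starts leaning 0.13 rad, stepped end down. Slides on a push of 3-8 N.
- grip (a point): On the angle rest's wedge, which is 24 mm wide (y -12..12), in the middle of the slab: an upright block x -26..-2, z 30..58 mm, then a slant down to the slab at x = 30. This point is the middle of the upright block (x -14, y 0, z 46 in the rest's frame): a good place to grip across the 24 mm, near the centre of mass. Axes as the rest's.
- foot_land (a point): On the angle rest, the smooth round spot (16 mm across) on the flat top of the slab at the foot end (x -47, y 0, z 30 mm in the rest's frame): first place to press. Axes as the rest's.
- step_land (a point): The same smooth round spot at the other, stepped end (x +47, y 0, z 30 mm in the rest's frame): second place to press. Axes as the rest's.
- plate: Drilling plate, grey cast, fixed to the bench, top 10 mm above it. Origin on the bench, z up. Own frame, mm: plate x -100..100, y -80..60. Two dark steel fences, tops at z 34, meet in a square corner: end fence x 85..100, y -70..60; side fence y 45..60, x -15..100. A bright steel ledge, x 45..85, y -70..45, top at z 22, lies along the end fence. Open on the -x and -y sides.
- home (a point): Where the angle rest's origin lies when the rest is fully home: foot on the plate, stepped end on the ledge, against both fences (x 25, y 17, z 10 mm in the plate's frame). Axes as the plate's; the rest's axes then agree with them.
- pebble_tray: Bystander: shallow white tray of pebbles, 90 x 65 x 22 mm, loose. Origin under its centre.
- parallel_bar: Bystander: plain steel bar 75 x 22 x 14 mm, loose, long along x. Origin under its centre.
- whetstone: Bystander: grey stone block 100 x 42 x 20 mm, loose, long along x. Origin under its centre.
- glue_jar: Bystander: closed white jar with a black cap, 48 mm across, 62 mm high. Origin under its centre.
- pebble: Bystander: one green sea-glass pebble, 32 mm across, 14 mm high. Origin under its centre.
- screwdriver: Bystander: screwdriver about 150 mm long lying along its x. Origin under its middle.
- wood_offcut: Bystander: wooden offcut 70 x 35 x 18 mm, long along x. Origin under its centre.
Things that resemble listed ones, but are neither listed nor needed, are in the scene too. Leave any orange or red look-alike of the angle_rest alone.

How it is judged:
On the way, in this order (a step that is already met when the one before it is completed fails the run):
1. the angle rest stands level on plate and ledge, flush and square against both fences (x of angle_rest in the frame of home between -0.003 and 0.003 m and y of angle_rest in the frame of home between -0.003 and 0.003 m and z of angle_rest in the frame of home between -0.003 and 0.003 m and angle between the x axis of angle_rest and the x axis of plate, either way round below 0.03 rad and angle between angle_rest's own z axis and vertical below 0.025 rad), for 0.2 s.
2. pressed down from above (over 2 N) on the round spot at the foot end; the rest stays level and home (all of step 1 and contact force between the fingers and angle_rest above 2 N and horizontal distance between the grasp point and foot_land below 0.016 m and z of the grasp point in the frame of foot_land above 0.011 m), for 0.1 s.
3. pressed down from above (over 2 N) on the round spot at the stepped end; the rest stays level and home (all of step 1 and contact force between the fingers and angle_rest above 2 N and horizontal distance between the grasp point and step_land below 0.016 m and z of the grasp point in the frame of step_land above 0.011 m), for 0.1 s.
At the end, for the whole second after the job is handed in: The angle rest lies still and released on the plate and ledge, level within 0.025 rad, its origin within 3 mm of home along each axis of the plate, square to the fences within 0.03 rad (all of step 1 and contact force between the fingers and angle_rest below 0.1 N and linear speed of angle_rest below 0.01 m/s and angular speed of angle_rest below 0.05 rad/s and contact force between angle_rest and plate above 1 N); the robot touches nothing.
It fails at once if the angle rest is dropped: it falls faster than 0.35 m/s (a free fall of about 6 mm) with no finger on it (linear speed of angle_rest above 0.35 m/s and contact force between the fingers and angle_rest below 0.1 N).
It fails at once if the angle rest is rammed or pressed hard onto the plate (contact force over 80 N) (contact force between angle_rest and plate above 80 N).
It fails at once if another thing on the bench is moved by more than 30 mm (distance of any of pebble_tray, parallel_bar, whetstone, glue_jar, pebble, screwdriver, wood_offcut from where it was at the start of the episode above 0.03 m).
It also fails if it takes over 64 s, if anything falls off the work surface, if the arm or the gripper's body presses on something with over 40 N, if the wrist force passes 120 N, or if a joint passes its speed limit or range.

## Working session

There is one attempt and no reset: what is moved stays moved. The work goes in short steps, Python scripts to look and compute and a tool call to move; the robot and the scene stay as the last step left them, time stands still between calls to the robot, and variables do not carry over. Pictures are saved under pics/ and viewed, about 8 in all and at most 12, crops included, and the job is handed in when it is done.

Besides the shell and the picture viewer there is one more tool, called after "Call:" as a command line: name --argument value ..., lists and objects as JSON in quotes. send_rows: Moves the arm, as the interface text tells. Its arguments: {"type":"object","properties":{"series":{"type":"array"},"squeeze":{"type":"number"}},"required":["series"]}

```bash
ls; mkdir -p pics; cat > h.py <<'E'
import numpy as np, cv2
from cell import ctrl
def ray(f,uv):
    K,E=np.array(f['K']),np.array(f['extrinsics']);R,t=E[:3,:3],E[:3,3]
    d=R.T@np.linalg.solve(K,[uv[0],uv[1],1.]);return -R.T@t,d
def onz(f,uv,z):
    c,d=ray(f,uv);return c+d*(z-c[2])/d[2]
def proj(f,p):
    K,E=np.array(f['K']),np.array(f['extrinsics']);q=K@(E[:3,:3]@np.array(p)+E[:3,3]);return q[:2]/q[2]
def grab(n,save=None):
    f=ctrl.grab_frame(n)
    if save: cv2.imwrite(f'pics/{save}.png',f['color'][:,:,::-1]); np.savez(f'pics/{save}.npz',**f)
    return f
E
python3 - <<'E'
from h import *
a=grab('scene','scene0');b=grab('side','side0');w=grab('wrist','wrist0')
for f in(a,b,w):print(np.round(f['K'],1).tolist(),np.round(ray(f,(280,210)),3).tolist())
s=ctrl.get_state();print(s)
def up(x):return cv2.resize(x['color'],(800,600))[:,:,::-1]
cv2.imwrite('pics/s_up.png',up(a));cv2.imwrite('pics/d_up.png',up(b))
E
```

```text
pics
[[450.0, 0.0, 271.6], [0.0, 450.0, 214.1], [0.0, 0.0, 1.0]] [[1.289, -0.548, 0.846], [-0.606, 0.447, -0.658]]
[[405.9, 0.0, 282.5], [0.0, 405.9, 210.6], [0.0, 0.0, 1.0]] [[0.383, -0.594, 0.758], [0.202, 0.617, -0.76]]
[[368.7, 0.0, 283.8], [0.0, 368.7, 214.8], [0.0, 0.0, 1.0]] [[0.249, -0.58, 0.384], [-0.282, -0.066, -0.957]]
{'time_s': 0.15, 'joints': array([-1.31600345e+00,  4.23688225e-01,  1.63049872e+00,  6.94154009e-06,
        1.08858698e+00, -1.89922207e-02]), 'dq': array([-1.11912900e-03, -3.67600947e-03, -1.65916074e-03, -1.09053123e-06,
       -6.46255954e-04,  1.39382685e-03]), 'joint_torque': array([-1.01395577e-03, -5.44986248e+01, -2.73920184e+01,  6.43518101e-02,
        2.04637233e-02, -4.85865701e-05]), 'eef_pos': array([ 0.16890974, -0.60130011,  0.22207213]), 'tcp_rot': array([ 0.42735079,  0.56388099, -0.42683031,  0.56322767]), 'ft_force': array([-0.49400028,  0.59671052,  0.47116109]), 'wrist_torque': array([-0.0024743 , -0.06357777,  0.0545016 ]), 'finger_gap': 0.08775445981260703}
```

View pics/s_up.png

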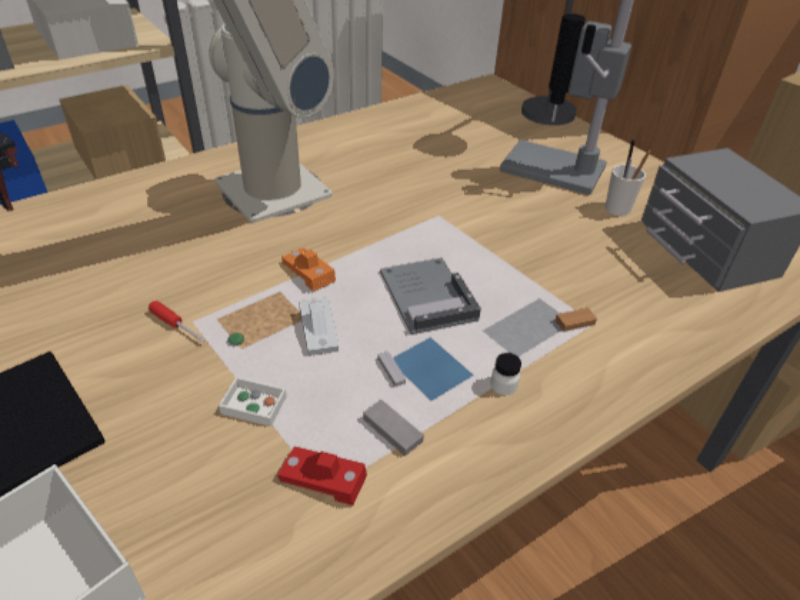

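View pics/d_up.png

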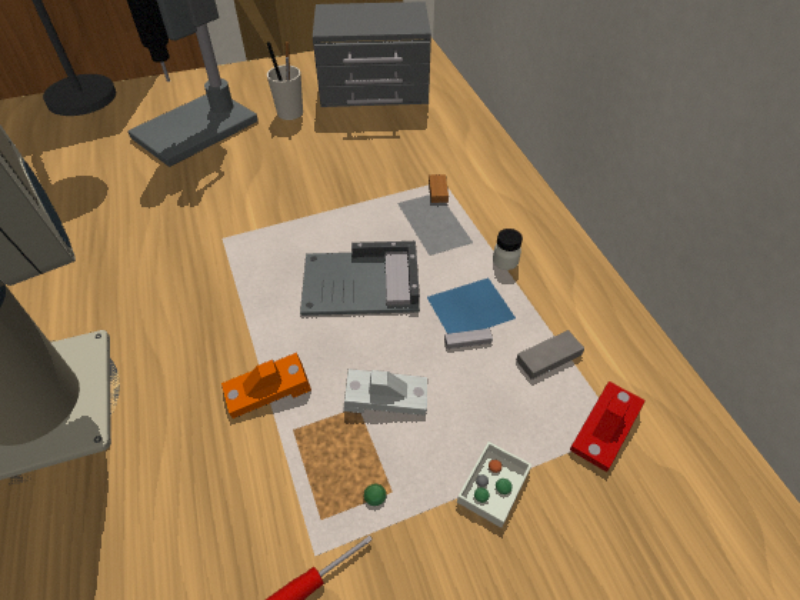

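The scene view shows three angle-rest shapes: orange (308,267), red (322,475) and bare aluminium (318,325). In the side view they are at (265,385), (608,425) and (385,390). The bare aluminium one fits the description; orange and red are the named decoys. The plate is at (430,293) in the scene view and (360,280) in the side view. I'll enlarge to confirm and to pick corners.

```bash
python3 - <<'E'
from h import *
a=cv2.imread('pics/scene0.png');b=cv2.imread('pics/side0.png')
def crop(i,x,y,w,h):
    o=cv2.resize(i[y:y+h,x:x+w],None,fx=4,fy=4,interpolation=cv2.INTER_CUBIC)
    for k in range(0,w,10):
        cv2.line(o,(4*k,0),(4*k,5 if k%50 else 12),(0,0,255),1)
        if k%20==0: cv2.putText(o,str(x+k),(4*k,20),0,.38,(0,0,255))
    for k in range(0,h,10):
        cv2.line(o,(0,4*k),(5,4*k),(0,0,255),1)
        if k%20==0:cv2.putText(o,str(y+k),(6,4*k+4),0,.38,(0,0,255))
    return o
p=np.vstack([np.hstack([crop(b,235,250,75,50),crop(a,200,200,75,50)]),np.hstack([crop(b,205,162,95,65),crop(a,260,177,80,65)][:1]+[crop(a,262,177,55,65)])])
print(p.shape);cv2.imwrite('pics/c1.png',p)
E
```

```text
(460, 600, 3)
```

View pics/c1.png

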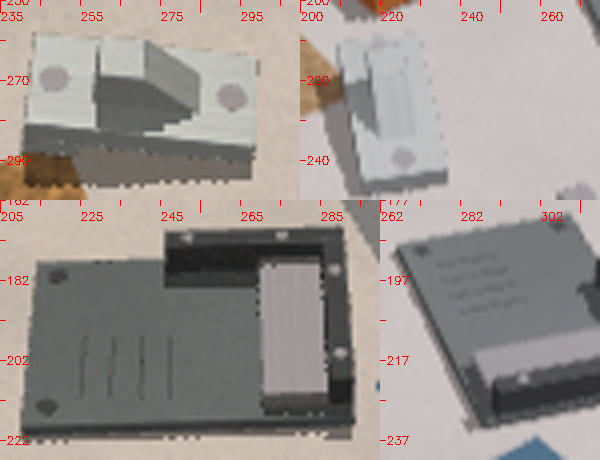

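The crop confirms the aluminium rest. In the side view the foot is at the left with its spot at (248.5,269.5), the stepped end is at the right with its spot at (293,274), and the slant faces right. I'll measure rest and plate now.

```bash
cat >> h.py <<'E'
from scipy.optimize import least_squares
def fit2d(obs,p0=(.5,-.2,0)):
    # obs: list of (frame,(u,v),(x,y,z) own mm) ; pose x,y,yaw on bench: rays cast to known heights
    P=np.array([onz(f,uv,m[2]/1e3)[:2] for f,uv,m in obs]);M=np.array([m[:2] for _,_,m in obs])/1e3
    def w(p):c,s=np.cos(p[2]),np.sin(p[2]);return M@np.array([[c,s],[-s,c]])+p[:2]
    r=least_squares(lambda p:(w(p)-P).ravel(),p0);return r.x,(P-w(r.x))*1e3
def tri(fa,ua,fb,ub):
    c,d=ray(fa,ua);e,g=ray(fb,ub);s=np.linalg.lstsq(np.c_[d,-g],e-c,rcond=None)[0]
    p,q=c+d*s[0],e+g*s[1];return (p+q)/2,np.linalg.norm(p-q)
E
python3 - <<'E'
from h import *
a=dict(np.load('pics/scene0.npz'));b=dict(np.load('pics/side0.npz'))
fs,ss=(248.3,269.2),(292.7,273.9)
print('foot',tri(b,fs,a,(219.2,210.2)),'step',tri(b,ss,a,(225.5,239.)))
for z in(.03,.042,.048): print(z,onz(b,fs,z),onz(b,ss,z))
S=[((214.3,177.6),(-100,60,10)),((210.3,217.8),(-100,-80,10)),((290.3,168.8),(100,60,34)),((246,169.6),(-15,60,34)),((270,177.6),(45,45,22)),((270,211.3),(45,-70,22))]
C=[((266.3,187.6),(-100,-80,10)),((309.5,180),(-100,60,10))]
p,r=fit2d([(b,u,m) for u,m in S]);print('side',p,'\n',r.round(1))
p,r=fit2d([(b,u,m) for u,m in S]+[(a,u,m) for u,m in C],p);print('both',p,'\n',r.round(1))
E
```

```text
foot (array([ 0.46044761, -0.14188511,  0.04071652]), np.float64(0.00360622683868711)) step (array([ 0.54794796, -0.17230539,  0.02190272]), np.float64(0.0012176249659950082))
0.03 [ 0.46166915 -0.13727484  0.03      ] [ 0.54611927 -0.1776406   0.03      ]
0.042 [ 0.46036819 -0.14481184  0.042     ] [ 0.54342558 -0.1845119   0.042     ]
0.048 [ 0.45971771 -0.14858034  0.048     ] [ 0.54207873 -0.18794755  0.048     ]
side [ 0.53240874  0.08734449 -0.29592624] 
 [[ 0.1 -1.7]
 [ 2.8  2.4]
 [-1.7  1.4]
 [-0.3  1.1]
 [-0.3 -2.6]
 [-0.6 -0.5]]
both [ 0.5322924   0.08792608 -0.300764  ] 
 [[-0.2 -2.7]
 [ 3.1  1.2]
 [-1.7  1.4]
 [-0.5  0.5]
 [-0.3 -2.9]
 [-0.1 -1. ]
 [ 0.6  2.6]
 [-0.9  0.9]]
```

```bash
cat >> h.py <<'E'
from scipy.spatial.transform import Rotation as R_
def goal_rot(yaw,pitch=0):
    # body axes: bx along yaw, by left; pitch>0 about by tips bx down. tool x = -bz, tool z = +-by (nearest)
    B=(R_.from_euler('z',yaw)*R_.from_euler('y',pitch)).as_matrix()
    out=[]
    for s in(1,-1):
        x=-B[:,2];z=s*B[:,1];out.append(R_.from_matrix(np.c_[x,np.cross(z,x),z]))
    return out
def need(pos,yaw,pitch=0):
    s=ctrl.get_state();c=R_.from_quat(s['tcp_rot'])
    print('tcp',s['eef_pos'].round(4),'t',round(s['time_s'],2),'ft',s['ft_force'].round(2),'gap',round(s['finger_gap'],4),'j6',round(s['joints'][5],2))
    for g in goal_rot(yaw,pitch):
        print('shift',(np.array(pos)-s['eef_pos']).round(4),'turn',(g*c.inv()).as_rotvec().round(4))
E
python3 - <<'E'
from h import *
b=dict(np.load('pics/side0.npz'))
f=onz(b,(248.3,269.2),.032);s=onz(b,(292.7,273.9),.0196)
d=(s-f)[:2];L=np.hypot(*d);yaw=np.arctan2(d[1],d[0]);print(f,s,L,yaw)
u=d/L
g=f[:2]+.0348*u;print('grip',g)
# tcp at rest frame (-14,0,33): rel edge dx16 dz33
t=np.arctan(12/90);h=lambda dx,dz:(dx*np.cos(t)+dz*np.sin(t),-dx*np.sin(t)+dz*np.cos(t))
hx,hz=h(16,33);fx,_=h(-17,30);tcp=np.r_[f[:2]+(hx-fx)/1e3*u,hz/1e3];print('tcp',tcp)
bz=np.r_[np.sin(t)*u,np.cos(t)]
need(tcp+.09*bz,yaw,t)
E
```

```text
[ 0.46145232 -0.138531    0.032     ] [ 0.5484538  -0.17168547  0.0196    ] 0.09310464833928274 -0.36408982356584557
grip [ 0.49397112 -0.15092325]
tcp [ 0.49238911 -0.15032037  0.0305959 ]
tcp [ 0.1689 -0.6013  0.2221] t 0.15 ft [-0.49  0.6   0.47] gap 0.0878 j6 -0.02
shift [ 0.3346  0.4467 -0.1023] turn [ 0.1744 -0.0094  2.499 ]
shift [ 0.3346  0.4467 -0.1023] turn [ 0.0049  0.1348 -0.6368]
```

Call:
send_rows --series '[0.03, 0.04, 0, 0, 0, -0.1, 0.5, 0.06, 0.08, 0, 0, 0, -0.2, 0.5, 0.09, 0.12, 0, 0, 0.03, -0.3, 0.5, 0.12, 0.16, 0, 0, 0.05, -0.4, 0.5, 0.15, 0.2, 0, 0, 0.08, -0.5, 0.5, 0.18, 0.24, -0.02, 0, 0.11, -0.6, 0.5, 0.21, 0.28, -0.03, 0.005, 0.135, -0.637, 0.5, 0.24, 0.32, -0.05, 0.005, 0.135, -0.637, 0.5, 0.27, 0.36, -0.06, 0.005, 0.135, -0.637, 0.5, 0.295, 0.395, -0.08, 0.005, 0.135, -0.637, 0.5, 0.315, 0.42, -0.09, 0.005, 0.135, -0.637, 0.5, 0.3346, 0.4467, -0.1023, 0.005, 0.135, -0.637, 0.5]'

```text
time_s: 1.15
eef_pos: [0.4592, -0.2132, 0.1445]
tcp_rot: [-0.554, -0.439, 0.608, -0.362]
ft_force: [0.6, -1.3, -0.4]
finger_gap: 0.0658
```

```bash
python3 - <<'E'
from h import *
w=grab('wrist','wrist1');cv2.imwrite('pics/w1.png',cv2.resize(w['color'],(800,600),interpolation=cv2.INTER_CUBIC)[:,:,::-1])
need([.4924,-.1503,.0306],-.364,.1326)
u=np.array([np.cos(-.364),np.sin(-.364)]);
for p in([.4615,-.1385,.032],[.5485,-.1717,.0196]):print(proj(w,p)*[800/560,600/420])
E
```

```text
tcp [ 0.4616 -0.2082  0.1424] t 1.2 ft [ 2.    3.32 -0.86] gap 0.0659 j6 1.5
shift [ 0.0308  0.0579 -0.1118] turn [ 0.3891 -0.1521  3.1112]
shift [ 0.0308  0.0579 -0.1118] turn [-0.0031 -0.0007 -0.0021]
[275.5250668  315.75743491]
[261.50964351 137.53017341]
```

View pics/w1.png

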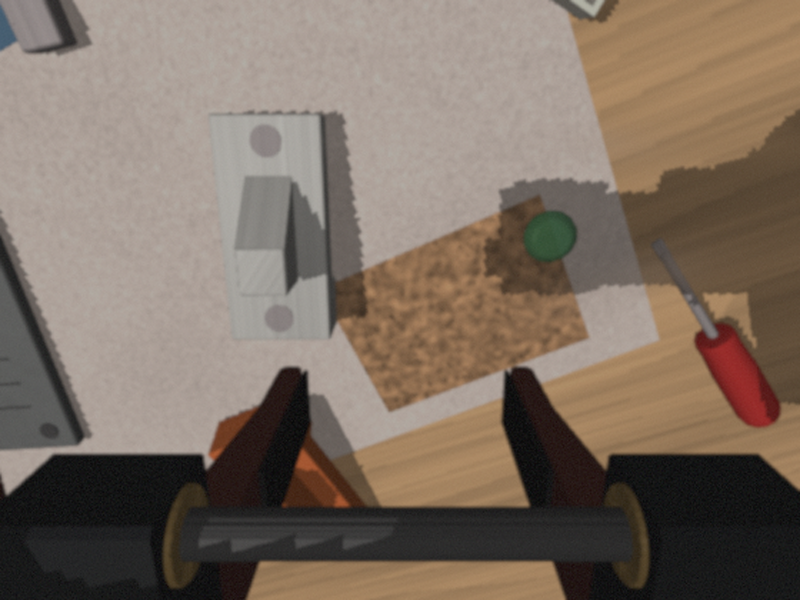

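The wrist view shows the spots at (279,318) and (266,140), within about 4 px (2 mm) of prediction. I'll go down over the wedge.

Call:
send_rows --series '[0.012, 0.019, -0.01, 0, 0, 0, 0.3, 0.024, 0.038, -0.02, 0, 0, 0, 0.3, 0.0357, 0.056, -0.035, 0, 0, 0, 0.3, 0.0357, 0.056, -0.055, 0, 0, 0, 0.3, 0.0357, 0.056, -0.072, 0, 0, 0, 0.3, 0.0357, 0.056, -0.072, 0, 0, 0, 0.3, 0.0357, 0.056, -0.072, 0, 0, 0, 0.3]'

```text
time_s: 1.78
eef_pos: [0.4965, -0.152, 0.0698]
tcp_rot: [-0.554, -0.441, 0.607, -0.361]
ft_force: [-0.2, -1.0, -0.3]
finger_gap: 0.0568
```

```bash
python3 - <<'E'
from h import *
need([.4924,-.1503,.0306],-.364,.1326)
E
```

```text
tcp [ 0.4965 -0.152   0.0698] t 1.78 ft [-0.23 -0.97 -0.31] gap 0.0568 j6 1.6
shift [-0.0041  0.0017 -0.0392] turn [ 0.3927 -0.1533  3.1106]
shift [-0.0041  0.0017 -0.0392] turn [-0.0038 -0.003  -0.0023]
```

Call:
send_rows --series '[-0.0012, 0.0005, -0.012, 0, 0, 0, 0.3, -0.0024, 0.001, -0.024, 0, 0, 0, 0.3, -0.0035, 0.0015, -0.033, 0, 0, 0, 0.3, -0.004, 0.0017, -0.038, 0, 0, 0, 0.3, -0.004, 0.0017, -0.0385, 0, 0, 0, 0.3, -0.004, 0.0017, -0.0385, 0, 0, 0, -0.2, -0.004, 0.0017, -0.0385, 0, 0, 0, -0.4, -0.004, 0.0017, -0.0385, 0, 0, 0, -1, -0.004, 0.0017, -0.0385, 0, 0, 0, -1, -0.004, 0.0017, -0.0385, 0, 0, 0, -1, -0.004, 0.0017, -0.0385, 0, 0, 0, -1]' --squeeze 25

```text
time_s: 2.7
eef_pos: [0.4928, -0.1503, 0.0316]
tcp_rot: [-0.554, -0.441, 0.607, -0.361]
ft_force: [-0.2, 1.0, 0.3]
finger_gap: 0.024
```

Call:
send_rows --series '[0, 0, 0.004, 0, 0, 0, -1, 0, 0, 0.01, 0, 0, 0, -1, 0, 0, 0.02, 0, 0, 0, -1, 0, 0, 0.035, 0, 0, 0, -1, 0, 0, 0.05, 0, 0, 0, -1, 0, 0, 0.065, 0, 0, 0, -1, 0, 0, 0.075, 0, 0, 0, -1, 0, 0, 0.08, 0, 0, 0, -1, 0, 0, 0.08, 0, 0, 0, -1]'

```text
time_s: 3.45
eef_pos: [0.4935, -0.1505, 0.1129]
tcp_rot: [-0.554, -0.44, 0.607, -0.362]
ft_force: [-0.5, -0.1, -3.3]
finger_gap: 0.0239
```

```bash
python3 - <<'E'
from h import *
# target: tcp above home offset by (-12,-12) mm in plate, rest-frame tcp offset (-14,0,33)
p=np.array([.5323,.0879]);y=-.30;c,s=np.cos(y),np.sin(y);Rz=np.array([[c,-s],[s,c]])
for off in(-.012,0):
  q=p+Rz@np.array([.025-.014+off,.017+off]);print(q)
  need(np.r_[q,.112],y,0)
b=grab('side','side1');w=grab('wrist','wrist2')
A=cv2.resize(b['color'][190:290,220:345],(625,500),interpolation=cv2.INTER_CUBIC)
cv2.imwrite('pics/s1.png',A[:,:,::-1])
E
```

```text
[0.53282226 0.0929722 ]
tcp [ 0.4935 -0.1505  0.1129] t 3.45 ft [-0.54 -0.08 -3.28] gap 0.0239 j6 1.6
shift [ 0.0393  0.2435 -0.0009] turn [-0.1935  0.0708 -3.0733]
shift [ 0.0393  0.2435 -0.0009] turn [-0.046  -0.1257  0.0615]
[0.54783254 0.10089   ]
tcp [ 0.4935 -0.1505  0.1129] t 3.45 ft [-0.54 -0.08 -3.28] gap 0.0239 j6 1.6
shift [ 0.0543  0.2514 -0.0009] turn [-0.1935  0.0708 -3.0733]
shift [ 0.0543  0.2514 -0.0009] turn [-0.046  -0.1257  0.0615]
```

View pics/s1.png

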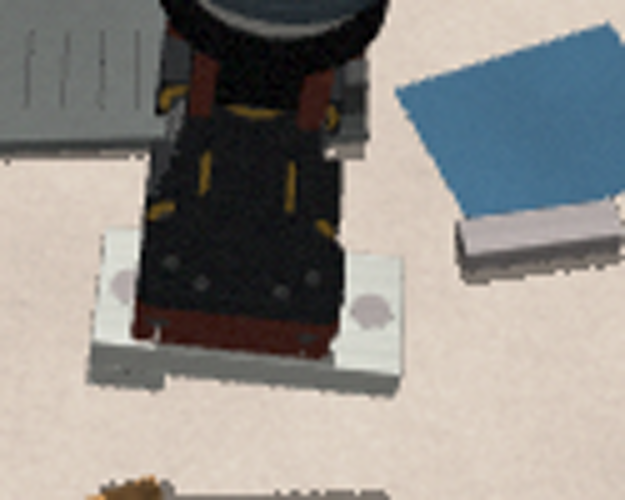

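The crop shows the rest hanging in the gripper with its spots at (125,287) and (372,310) and its foot at the left. I'll carry it over the plate and level it.

Call:
send_rows --series '[0.002, 0.01, 0, -0.005, -0.012, 0.006, -1, 0.005, 0.032, 0, -0.01, -0.03, 0.015, -1, 0.01, 0.06, 0, -0.02, -0.05, 0.025, -1, 0.015, 0.09, 0, -0.025, -0.07, 0.035, -1, 0.02, 0.12, 0, -0.03, -0.09, 0.045, -1, 0.025, 0.15, 0, -0.04, -0.11, 0.055, -1, 0.03, 0.18, 0, -0.046, -0.126, 0.0615, -1, 0.034, 0.207, 0, -0.046, -0.126, 0.0615, -1, 0.037, 0.228, 0, -0.046, -0.126, 0.0615, -1, 0.039, 0.24, 0, -0.046, -0.126, 0.0615, -1, 0.0393, 0.2435, 0, -0.046, -0.126, 0.0615, -1, 0.0393, 0.2435, 0, -0.046, -0.126, 0.0615, -1]'

```text
time_s: 4.55
eef_pos: [0.5313, 0.0939, 0.1109]
tcp_rot: [-0.568, -0.421, 0.57, -0.419]
ft_force: [0.3, 0.4, -3.0]
finger_gap: 0.0238
```

```bash
python3 - <<'E'
from h import *
need([.5328,.093,.112],-.30,0)
b=grab('side','side2');a=grab('scene','scene2');w=grab('wrist','wrist3')
A=cv2.resize(b['color'][110:230,200:320],(400,400),interpolation=cv2.INTER_CUBIC)
B=cv2.resize(a['color'][140:240,250:350],(400,400),interpolation=cv2.INTER_CUBIC)
C=cv2.resize(w['color'],(560,420))
o=np.zeros((600,800,3),np.uint8);o[:400,:400]=A;o[:400,400:]=B
cv2.imwrite('pics/p2.png',o[:400,:,::-1]);cv2.imwrite('pics/w3.png',cv2.resize(w['color'],(800,600),interpolation=cv2.INTER_CUBIC)[:,:,::-1])
E
```

```text
tcp [0.5313 0.0939 0.1109] t 4.55 ft [ 0.32  0.35 -3.03] gap 0.0238 j6 2.02
shift [ 0.0015 -0.0009  0.0011] turn [ 4.90e-03 -7.00e-04  3.14e+00]
shift [ 0.0015 -0.0009  0.0011] turn [-0.0004 -0.0031 -0.0016]
```

View pics/p2.png

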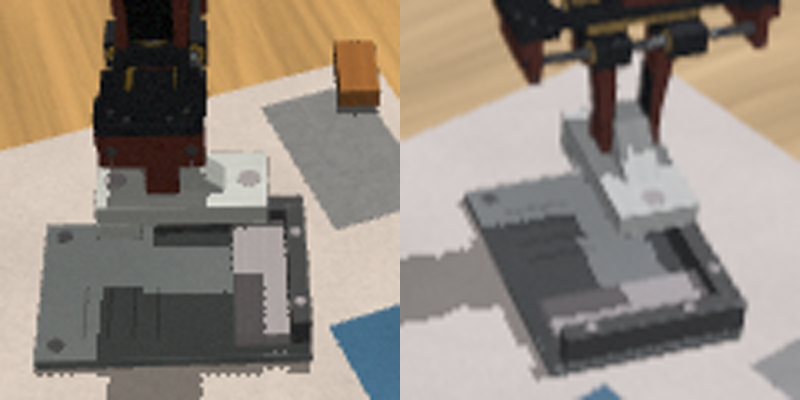

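View pics/w3.png

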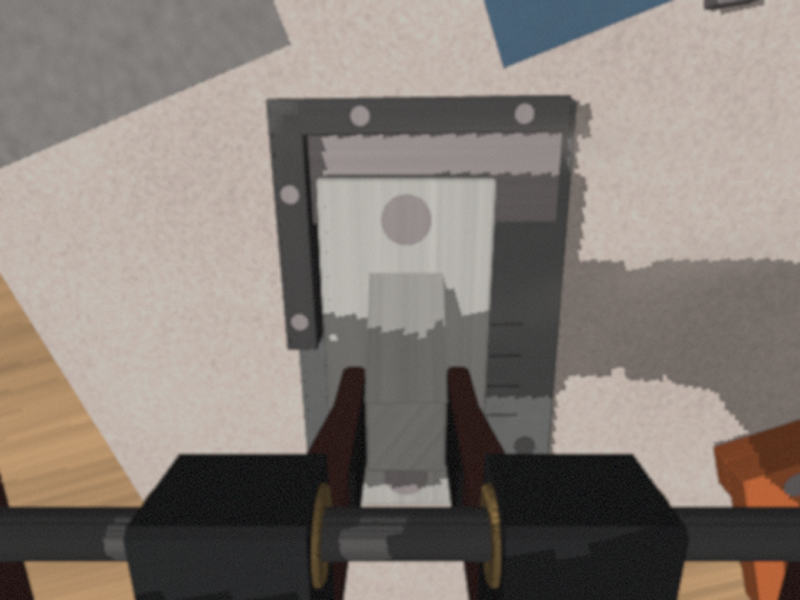

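```bash
python3 - <<'E'
from h import *
w=dict(np.load('pics/wrist3.npz'));b=dict(np.load('pics/side2.npz'))
k=.7
sc=lambda u:(u[0]*k-.15,u[1]*k-.15)
O=[((269,100),(100,60,34)),((573,97),(100,-70,34)),((289,349),(-15,60,34)),((304,135),(85,45,34)),((320,349),(-15,45,34))]
p,r=fit2d([(w,sc(u),m) for u,m in O]);print(p,r.round(1).tolist())
# lean check: triangulate step spot wrist/side, foot spot side
print('step',tri(w,sc((406,220)),b,(200+250*.3-.35,110+178*.3-.35)))
z=.108
f,g=[onz(w,sc(u),z)[:2] for u in((319,179),(495,179))];print('end w mm',np.linalg.norm(f-g)*1e3,'yaw',np.arctan2(*(f-g)[::-1])-np.pi/2,'mid',(f+g)/2, 'spot',onz(w,sc((406,220)),z))
# predicted with tcp
c=np.array([.5313,.0939]);u=np.array([np.cos(-.3),np.sin(-.3)]);print('pred end',c+.074*u,'pred spot',c+.061*u)
print('foot side z=.108',onz(b,(200+117*.3-.35,110+180*.3-.35),.108),'pred',c-.033*u,'step side',onz(b,(200+250*.3-.35,110+178*.3-.35),.108))
E
```

```text
[ 0.53067721  0.08862866 -0.29114953] [[-1.0, -0.4], [-0.5, 1.3], [0.8, -0.6], [0.1, 0.5], [0.6, -0.7]]
step (array([0.58826198, 0.07335704, 0.10893725]), np.float64(0.0008387710697543262))
end w mm 53.53874420484668 yaw -0.3005809241018098 mid [0.59953466 0.06960167] spot [0.58774507 0.07357389 0.108     ]
pred end [0.6019949 0.0720315] pred spot [0.58957553 0.07587327]
foot side z=.108 [0.5000665  0.10166659 0.108     ] pred [0.4997739  0.10365217] step side [0.58891663 0.07408443 0.108     ]
```

Heights agree: the step spot is at z 0.109 against 0.108 for a level rest. Plate yaw is about -0.295, and the rest sits about 13/15 mm short of the fences. I'll lower it.

Call:
send_rows --series '[0, 0, -0.008, 0, 0, 0.005, -1, 0, 0, -0.02, 0, -0.003, 0.005, -1, 0, 0, -0.033, 0, -0.003, 0.005, -1, 0, 0, -0.045, 0, -0.003, 0.005, -1, 0, 0, -0.054, 0, -0.003, 0.005, -1, 0, 0, -0.06, 0, -0.003, 0.005, -1, 0, 0, -0.062, 0, -0.003, 0.005, -1, 0, 0, -0.062, 0, -0.003, 0.005, -1, 0, 0, -0.062, 0, -0.003, 0.005, -1]'

```text
time_s: 5.45
eef_pos: [0.5317, 0.0923, 0.0493]
tcp_rot: [0.568, 0.421, -0.568, 0.421]
ft_force: [-1.3, -0.8, -3.9]
finger_gap: 0.0239
```

Call:
send_rows --series '[0, 0, -0.001, 0, 0, 0, -1, 0, 0, -0.002, 0, 0, 0, -1, 0, 0, -0.003, 0, 0, 0, -1, 0, 0, -0.003, 0, 0, 0, -1]'

```text
time_s: 5.78
eef_pos: [0.5318, 0.0923, 0.0464]
tcp_rot: [0.569, 0.421, -0.568, 0.421]
ft_force: [0.1, 1.2, -4.0]
finger_gap: 0.0239
```

Call:
send_rows --series '[0, 0, -0.0008, 0, 0, 0, -1, 0, 0, -0.0015, 0, 0, 0, -1, 0, 0, -0.0015, 0, 0, 0, -1]'

```text
time_s: 6.03
eef_pos: [0.5317, 0.0923, 0.0449]
tcp_rot: [0.568, 0.421, -0.568, 0.421]
ft_force: [-0.9, 0.5, -2.5]
finger_gap: 0.0241
```

Call:
send_rows --series '[0, 0, -0.0008, 0, 0, 0, -1, 0, 0, -0.0015, 0, 0, 0, -1, 0, 0, -0.0015, 0, 0, 0, -1]'

```text
time_s: 6.28
eef_pos: [0.532, 0.0923, 0.0443]
tcp_rot: [0.569, 0.421, -0.568, 0.421]
ft_force: [-2.5, -1.9, 8.1]
finger_gap: 0.0234
```

Touched down at z 0.044 with 8 N. I'll ease the load and slide it towards the side fence.

Call:
send_rows --series '[0, 0, 0.0005, 0, 0, 0, -1, 0.0006, 0.0019, 0.0005, 0, 0, 0, -1, 0.0012, 0.0038, 0.0005, 0, 0, 0, -1, 0.0017, 0.0057, 0.0005, 0, 0, 0, -1, 0.0023, 0.0077, 0.0005, 0, 0, 0, -1, 0.0029, 0.0096, 0.0005, 0, 0, 0, -1, 0.0032, 0.0105, 0.0005, 0, 0, 0, -1, 0.0032, 0.0105, 0.0005, 0, 0, 0, -1]'

```text
time_s: 6.95
eef_pos: [0.5353, 0.1031, 0.0447]
tcp_rot: [0.569, 0.421, -0.568, 0.421]
ft_force: [0.8, -0.2, -3.3]
finger_gap: 0.0235
```

Call:
send_rows --series '[0.0003, 0.001, 0, 0, 0, 0, -1, 0.0006, 0.0019, 0, 0, 0, 0, -1, 0.0006, 0.0019, 0, 0, 0, 0, -1]'

```text
time_s: 7.2
eef_pos: [0.5359, 0.1051, 0.0447]
tcp_rot: [0.569, 0.421, -0.568, 0.421]
ft_force: [-0.0, -0.5, -4.1]
finger_gap: 0.0241
```

Call:
send_rows --series '[0.0003, 0.001, 0, 0, 0, 0, -1, 0.0006, 0.0019, 0, 0, 0, 0, -1, 0.0006, 0.0019, 0, 0, 0, 0, -1]'

```text
time_s: 7.45
eef_pos: [0.5365, 0.107, 0.0447]
tcp_rot: [0.568, 0.421, -0.568, 0.421]
ft_force: [0.6, -1.2, -2.2]
finger_gap: 0.024
```

Call:
send_rows --series '[0.0003, 0.001, 0, 0, 0, 0, -1, 0.0006, 0.0019, 0, 0, 0, 0, -1, 0.0006, 0.0019, 0, 0, 0, 0, -1]'

```text
time_s: 7.7
eef_pos: [0.5366, 0.1072, 0.0448]
tcp_rot: [-0.567, -0.421, 0.568, -0.422]
ft_force: [-0.7, -12.0, 1.7]
finger_gap: 0.0241
```

Side fence felt at -12 N in y. Next, along +x.

Call:
send_rows --series '[0.0002, 0, 0, 0, 0, 0, -1, 0.002, -0.0006, 0, 0, 0, 0, -1, 0.004, -0.0012, 0, 0, 0, 0, -1, 0.006, -0.0018, 0, 0, 0, 0, -1, 0.008, -0.0024, 0, 0, 0, 0, -1, 0.009, -0.0027, 0, 0, 0, 0, -1, 0.009, -0.0027, 0, 0, 0, 0, -1]'

```text
time_s: 8.28
eef_pos: [0.5457, 0.1043, 0.0446]
tcp_rot: [-0.567, -0.421, 0.569, -0.422]
ft_force: [-1.2, -3.2, -3.1]
finger_gap: 0.0239
```

Call:
send_rows --series '[0.001, -0.0003, 0, 0, 0, 0, -1, 0.002, -0.0006, 0, 0, 0, 0, -1, 0.002, -0.0006, 0, 0, 0, 0, -1]'

```text
time_s: 8.53
eef_pos: [0.5478, 0.1037, 0.0446]
tcp_rot: [-0.567, -0.421, 0.569, -0.422]
ft_force: [-1.5, -2.0, -3.5]
finger_gap: 0.024
```

Call:
send_rows --series '[0.001, -0.0003, 0, 0, 0, 0, -1, 0.002, -0.0006, 0, 0, 0, 0, -1, 0.002, -0.0006, 0, 0, 0, 0, -1]'

```text
time_s: 8.78
eef_pos: [0.5486, 0.1034, 0.0445]
tcp_rot: [-0.566, -0.421, 0.569, -0.421]
ft_force: [-6.0, 1.8, -0.4]
finger_gap: 0.0239
```

End fence felt. I'll seat it lightly into the corner, then open.

Call:
send_rows --series '[0.0003, 0.0003, -0.0006, 0, 0, 0, -1, 0.0006, 0.0005, -0.0012, 0, 0, 0, -1, 0.0006, 0.0005, -0.0012, 0, 0, 0, -1]'

```text
time_s: 9.03
eef_pos: [0.5485, 0.1034, 0.0443]
tcp_rot: [-0.566, -0.422, 0.57, -0.421]
ft_force: [-7.9, -4.2, 12.1]
finger_gap: 0.0241
```

Call:
send_rows --series '[0, 0, 0, 0, 0, 0, -0.4, 0, 0, 0, 0, 0, 0, -0.3, 0, 0, 0, 0, 0, 0, -0.2, 0, 0, 0, 0, 0, 0, -0.1, 0, 0, 0, 0, 0, 0, -0.1]'

```text
time_s: 9.45
eef_pos: [0.549, 0.1036, 0.0444]
tcp_rot: [-0.566, -0.421, 0.569, -0.421]
ft_force: [-0.2, -0.5, 0.1]
finger_gap: 0.0392
```

Call:
send_rows --series '[0, 0, 0.01, 0, 0, 0, -0.1, 0, 0, 0.03, 0, 0, 0, -0.1, 0, 0, 0.055, 0, 0, 0, -0.1, 0, 0, 0.07, 0, 0, 0, -0.1, -0.02, 0, 0.085, 0, 0, 0, -0.1, -0.04, 0.01, 0.095, 0, 0, 0, -0.1, -0.055, 0.018, 0.1, 0, 0, 0, -0.1, -0.06, 0.018, 0.1, 0, 0, 0, -0.1, -0.06, 0.018, 0.1, 0, 0, 0, -0.1]'

```text
time_s: 10.2
eef_pos: [0.488, 0.122, 0.1446]
tcp_rot: [-0.566, -0.422, 0.569, -0.422]
ft_force: [-0.2, 1.1, 0.2]
finger_gap: 0.0395
```

```bash
python3 - <<'E'
from h import *
need([.5316,.1201,.1436],-.295,0)
w=grab('wrist','wrist4');cv2.imwrite('pics/w4.png',cv2.resize(w['color'][0:320,120:480],(800,711),interpolation=cv2.INTER_CUBIC)[:600,:,::-1])
b=grab('side','side4')
E
```

```text
tcp [0.488  0.122  0.1446] t 10.2 ft [-0.23  1.07  0.2 ] gap 0.0395 j6 2.09
shift [ 0.0436 -0.0019 -0.001 ] turn [0.006  0.0045 3.1389]
shift [ 0.0436 -0.0019 -0.001 ] turn [ 0.0028 -0.0038 -0.0027]
```

View pics/w4.png

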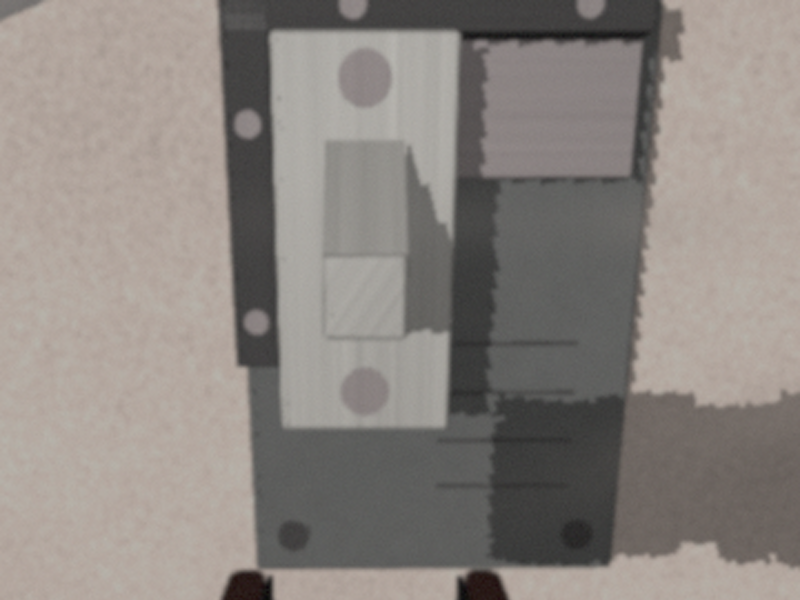

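The view shows the rest in the corner, with its edge (271,30)-(283,428) along the side fence and its end at row 30 against the end fence. The spots are at (365,78) and (365,391). Measuring next.

```bash
python3 - <<'E'
from h import *
w=dict(np.load('pics/wrist4.npz'))
sc=lambda u:(120+u[0]*.45-.28,u[1]*.45-.28)
# rest, top z=40: spots + corners ; home pose own coords
R=[((365,78),(47,0,40)),((365,391),(-47,0,40)),((282,428),(-60,28,40)),((447,428),(-60,-28,40)),((459,31),(60,-28,40)),((270.5,31),(60,28,40))]
p,r=fit2d([(w,sc(u),m) for u,m in R]);print('rest',p.round(4),r.round(1).tolist())
P=[((258,567),(-100,60,10)),((611,564),(-100,-80,10)),((239,366),(-15,60,34)),((279,366),(-15,45,34)),((484,178),(45,None,22)),((660,5),None)][:4]
# plus fence end corner from full-res image unused
q,r=fit2d([(w,sc(u),m) for u,m in P],(.53,.09,-.3));print('plate',q.round(4),r.round(1).tolist())
c,s=np.cos(q[2]),np.sin(q[2]);d=(p-q)[:2];print('rest in plate mm',np.array([c*d[0]+s*d[1],-s*d[0]+c*d[1]])*1e3,'dyaw',p[2]-q[2])
# tcp at release was (.549,.1036) = rest (-14,0); predicted lands from it
u=np.array([np.cos(-.293),np.sin(-.293)])
for n,m in(('foot',-47),('step',47)):
  t=np.array([.549,.1036])+(m+14)/1e3*u; print(n,'by tcp',t.round(4),'by cam',(p[:2]+m/1e3*np.array([np.cos(p[2]),np.sin(p[2])])).round(4))
E
```

```text
rest [ 0.5597  0.0985 -0.2929] [[-0.1, -0.0], [0.2, -0.2], [0.5, -0.5], [0.7, 0.3], [-0.4, 0.8], [-0.9, -0.4]]
plate [ 0.5325  0.0892 -0.282 ] [[0.7, -0.6], [0.6, 0.8], [-0.8, -0.9], [-0.5, 0.7]]
rest in plate mm [23.5552427  16.52743502] dyaw -0.010966533258060907
foot by tcp [0.5174 0.1131] by cam [0.5147 0.1121]
step by tcp [0.6074 0.086 ] by cam [0.6047 0.085 ]
```

It measures home within 1.5 mm and 0.011 rad. To be sure, I'll nudge it with closed fingers, first on the foot end (+x), then on the side (+y).

Call:
send_rows --series '[-0.008, 0.0015, -0.02, 0, 0, 0, -1, -0.008, 0.0015, -0.045, 0, 0, 0, -1, -0.008, 0.0015, -0.07, 0, 0, 0, -1, -0.008, 0.0015, -0.09, 0, 0, 0, -1, -0.008, 0.0015, -0.105, 0, 0, 0, -1, -0.008, 0.0015, -0.115, 0, 0, 0, -1, -0.008, 0.0015, -0.12, 0, 0, 0, -1, -0.008, 0.0015, -0.12, 0, 0, 0, -1]'

```text
time_s: 10.97
eef_pos: [0.4812, 0.1229, 0.023]
tcp_rot: [-0.566, -0.422, 0.57, -0.421]
ft_force: [0.3, -0.4, -0.1]
finger_gap: 0.0005
```

Call:
send_rows --series '[0.002, -0.0006, 0, 0, 0, 0, -1, 0.005, -0.0015, 0, 0, 0, 0, -1, 0.0075, -0.0022, 0, 0, 0, 0, -1, 0.0095, -0.0029, 0, 0, 0, 0, -1, 0.0115, -0.0035, 0, 0, 0, 0, -1, 0.0115, -0.0035, 0, 0, 0, 0, -1]'

```text
time_s: 11.47
eef_pos: [0.4918, 0.1194, 0.0233]
tcp_rot: [-0.565, -0.422, 0.571, -0.421]
ft_force: [-3.0, 2.3, 2.3]
finger_gap: 0.0001
```

Call:
send_rows --series '[0.0005, -0.0001, 0, 0, 0, 0, -1, 0.001, -0.0003, 0, 0, 0, 0, -1, 0.001, -0.0003, 0, 0, 0, 0, -1]'

```text
time_s: 11.72
eef_pos: [0.4918, 0.1191, 0.0235]
tcp_rot: [-0.564, -0.422, 0.571, -0.42]
ft_force: [-5.3, 1.6, 4.5]
finger_gap: 0.0004
```

Call:
send_rows --series '[-0.004, 0.0012, 0, 0, 0, 0, -1, -0.01, 0.003, 0, 0, 0, 0, -1, -0.012, 0.0036, 0.02, 0, 0, 0, -1, -0.012, 0.0036, 0.045, 0, 0, 0, -1, -0.012, 0.0036, 0.07, 0, 0, 0, -1, -0.012, 0.0036, 0.08, 0, 0, 0, -1]'

```text
time_s: 12.22
eef_pos: [0.4812, 0.1232, 0.1061]
tcp_rot: [-0.566, -0.422, 0.57, -0.421]
ft_force: [0.4, -0.0, 0.2]
finger_gap: 0.0005
```

Call:
send_rows --series '[0.014, -0.015, 0, 0, 0, 0, -1, 0.032, -0.035, 0, 0, 0, 0, -1, 0.05, -0.055, 0, 0, 0, 0, -1, 0.062, -0.068, 0, 0, 0, 0, -1, 0.0656, -0.072, -0.005, 0, 0, 0, -1, 0.0656, -0.072, -0.025, 0, 0, 0, -1, 0.0656, -0.072, -0.05, 0, 0, 0, -1, 0.0656, -0.072, -0.068, 0, 0, 0, -1, 0.0656, -0.072, -0.078, 0, 0, 0, -1, 0.0656, -0.072, -0.08, 0, 0, 0, -1, 0.0656, -0.072, -0.08, 0, 0, 0, -1]'

```text
time_s: 13.13
eef_pos: [0.546, 0.0514, 0.0253]
tcp_rot: [-0.565, -0.422, 0.57, -0.421]
ft_force: [0.1, 0.3, 0.1]
finger_gap: 0.0002
```

Call:
send_rows --series '[0.0006, 0.002, 0, 0, 0, 0, -1, 0.0014, 0.0045, 0, 0, 0, 0, -1, 0.002, 0.0065, 0, 0, 0, 0, -1, 0.0024, 0.008, 0, 0, 0, 0, -1, 0.0024, 0.008, 0, 0, 0, 0, -1]'

```text
time_s: 13.55
eef_pos: [0.5489, 0.0599, 0.026]
tcp_rot: [-0.566, -0.422, 0.57, -0.421]
ft_force: [-0.3, -1.1, 0.4]
finger_gap: 0.0006
```

Call:
send_rows --series '[0.0003, 0.001, 0, 0, 0, 0, -1, 0.0005, 0.0015, 0, 0, 0, 0, -1, 0.0005, 0.0015, 0, 0, 0, 0, -1]'

```text
time_s: 13.8
eef_pos: [0.5496, 0.0615, 0.0261]
tcp_rot: [-0.566, -0.422, 0.57, -0.421]
ft_force: [-0.1, 0.1, -0.4]
finger_gap: 0.0002
```

Call:
send_rows --series '[0.0003, 0.001, 0, 0, 0, 0, -1, 0.0006, 0.002, 0, 0, 0, 0, -1, 0.0006, 0.002, 0, 0, 0, 0, -1]'

```text
time_s: 14.05
eef_pos: [0.5502, 0.0635, 0.0261]
tcp_rot: [-0.566, -0.422, 0.57, -0.421]
ft_force: [-0.2, -0.1, 0.3]
finger_gap: -0.0001
```

Call:
send_rows --series '[0.0003, 0.001, 0, 0, 0, 0, -1, 0.0006, 0.002, 0, 0, 0, 0, -1, 0.0006, 0.002, 0, 0, 0, 0, -1]'

```text
time_s: 14.3
eef_pos: [0.5503, 0.0642, 0.0261]
tcp_rot: [-0.565, -0.422, 0.57, -0.422]
ft_force: [-1.4, -9.2, 2.0]
finger_gap: 0.0007
```

Firm against the side fence at 9 N. I'll back off, rise and go over the foot spot.

Call:
send_rows --series '[-0.0015, -0.005, 0, 0, 0, 0, -1, -0.003, -0.01, 0.002, 0, 0, 0, -1, -0.003, -0.01, 0.025, 0, 0, 0, -1, -0.003, -0.01, 0.055, 0, 0, 0, -1, -0.003, -0.01, 0.07, 0, 0, 0, -1, -0.012, 0.01, 0.07, 0, 0, 0, -1, -0.022, 0.03, 0.07, 0, 0, 0, -1, -0.032, 0.045, 0.07, 0, 0, 0, -1, -0.0343, 0.0484, 0.06, 0, 0, 0, -1, -0.0343, 0.0484, 0.04, 0, 0, 0, -1, -0.0343, 0.0484, 0.024, 0, 0, 0, -1, -0.0343, 0.0484, 0.022, 0, 0, 0, -1]'

```text
time_s: 15.3
eef_pos: [0.5143, 0.1119, 0.0454]
tcp_rot: [-0.563, -0.423, 0.571, -0.421]
ft_force: [-0.6, 0.5, -0.2]
finger_gap: 0.0003
```

```bash
python3 - <<'E'
from h import *
need([.516,.1126,.041],-.293,0)
b=grab('side','side5');w=grab('wrist','wrist5')
A=cv2.resize(b['color'][130:230,200:300],(400,400),interpolation=cv2.INTER_CUBIC)
B=cv2.resize(w['color'][0:300,130:430],(400,400),interpolation=cv2.INTER_CUBIC)
cv2.imwrite('pics/p5.png',np.hstack([A,B])[:,:,::-1])
E
```

```text
tcp [0.5143 0.1119 0.0454] t 15.3 ft [-0.61  0.49 -0.18] gap 0.0003 j6 2.06
shift [ 0.0017  0.0007 -0.0044] turn [0.0164 0.0082 3.1403]
shift [ 0.0017  0.0007 -0.0044] turn [ 0.0052 -0.0105 -0.0013]
```

View pics/p5.png

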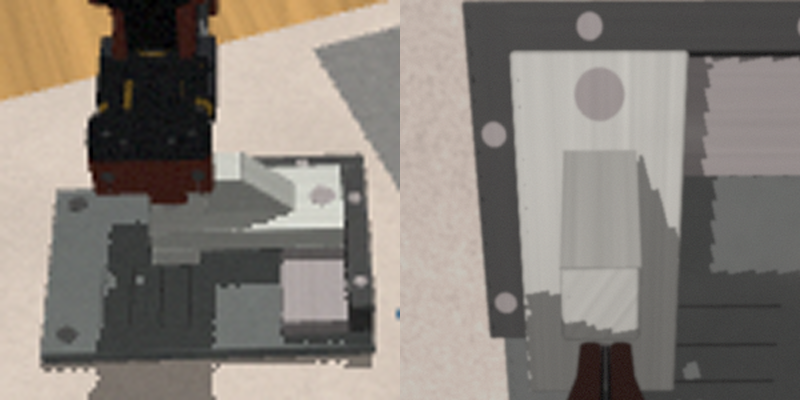

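The fingers are centred over the foot end, and the rest is still flush with both fences. I'll press gently.

Call:
send_rows --series '[0.001, 0, -0.0015, 0, 0, 0, -1, 0.0015, 0.0005, -0.003, 0, 0, 0, -1, 0.0015, 0.0005, -0.0042, 0, 0, 0, -1, 0.0015, 0.0005, -0.0042, 0, 0, 0, -1]'

```text
time_s: 15.73
eef_pos: [0.5174, 0.1125, 0.0433]
tcp_rot: [-0.564, -0.422, 0.571, -0.422]
ft_force: [0.6, 0.7, 0.2]
finger_gap: 0.0006
```

Call:
send_rows --series '[0, 0, -0.0006, 0, 0, 0, -1, 0, 0, -0.0012, 0, 0, 0, -1, 0, 0, -0.0012, 0, 0, 0, -1]'

```text
time_s: 15.98
eef_pos: [0.5174, 0.1125, 0.0422]
tcp_rot: [-0.564, -0.422, 0.571, -0.422]
ft_force: [0.5, 0.2, 0.1]
finger_gap: 0.0008
```

Call:
send_rows --series '[0, 0, -0.0008, 0, 0, 0, -1, 0, 0, -0.0016, 0, 0, 0, -1, 0, 0, -0.0016, 0, 0, 0, -1]'

```text
time_s: 16.23
eef_pos: [0.5174, 0.1125, 0.0405]
tcp_rot: [-0.564, -0.422, 0.571, -0.422]
ft_force: [-0.3, 0.5, 0.1]
finger_gap: 0.0005
```

Call:
send_rows --series '[0, 0, -0.0006, 0, 0, 0, -1, 0, 0, -0.001, 0, 0, 0, -1, 0, 0, -0.001, 0, 0, 0, -1]'

```text
time_s: 16.48
eef_pos: [0.5175, 0.1125, 0.0403]
tcp_rot: [-0.564, -0.422, 0.571, -0.422]
ft_force: [-3.2, -0.4, 11.1]
finger_gap: 0.0005
```

Call:
send_rows --series '[0, 0, -0.0007, 0, 0, 0, -1, 0, 0, -0.0007, 0, 0, 0, -1, 0, 0, -0.0007, 0, 0, 0, -1, 0, 0, -0.0007, 0, 0, 0, -1]'

```text
time_s: 16.82
eef_pos: [0.5175, 0.1125, 0.0403]
tcp_rot: [-0.564, -0.422, 0.571, -0.422]
ft_force: [-3.2, -0.6, 8.6]
finger_gap: 0.0004
```

Call:
send_rows --series '[0, 0, 0.01, 0, 0, 0, -1, 0, 0, 0.03, 0, 0, 0, -1, 0, 0, 0.05, 0, 0, 0, -1, 0.015, -0.0045, 0.055, 0, 0, 0, -1, 0.04, -0.012, 0.055, 0, 0, 0, -1, 0.065, -0.0195, 0.055, 0, 0, 0, -1, 0.082, -0.0245, 0.055, 0, 0, 0, -1, 0.09, -0.027, 0.045, 0, 0, 0, -1, 0.09, -0.027, 0.025, 0, 0, 0, -1, 0.09, -0.027, 0.01, 0, 0, 0, -1, 0.09, -0.027, 0.005, 0, 0, 0, -1, 0.09, -0.027, 0.004, 0, 0, 0, -1]'

```text
time_s: 17.82
eef_pos: [0.6056, 0.0855, 0.0426]
tcp_rot: [-0.563, -0.423, 0.572, -0.421]
ft_force: [-0.1, 1.0, 0.5]
finger_gap: 0.0004
```

Call:
send_rows --series '[0, 0, -0.001, 0, 0, 0, -1, 0, 0, -0.002, 0, 0, 0, -1, 0, 0, -0.002, 0, 0, 0, -1]'

```text
time_s: 18.07
eef_pos: [0.6057, 0.0856, 0.0411]
tcp_rot: [-0.563, -0.423, 0.571, -0.421]
ft_force: [0.5, 0.2, -0.1]
finger_gap: 0.0007
```

Call:
send_rows --series '[0, 0, -0.0006, 0, 0, 0, -1, 0, 0, -0.001, 0, 0, 0, -1, 0, 0, -0.001, 0, 0, 0, -1]'

```text
time_s: 18.32
eef_pos: [0.606, 0.0857, 0.0405]
tcp_rot: [-0.564, -0.423, 0.571, -0.421]
ft_force: [-0.6, 0.4, -1.3]
finger_gap: 0.0009
```

Call:
send_rows --series '[0, 0, -0.0006, 0, 0, 0, -1, 0, 0, -0.0011, 0, 0, 0, -1, 0, 0, -0.0011, 0, 0, 0, -1]'

```text
time_s: 18.57
eef_pos: [0.6061, 0.0857, 0.0404]
tcp_rot: [-0.564, -0.423, 0.571, -0.421]
ft_force: [-2.7, -0.4, 8.7]
finger_gap: 0.0005
```

Call:
send_rows --series '[0, 0, -0.0006, 0, 0, 0, -1, 0, 0, -0.0008, 0, 0, 0, -1, 0, 0, -0.0008, 0, 0, 0, -1, 0, 0, -0.0008, 0, 0, 0, -1]'

```text
time_s: 18.9
eef_pos: [0.6061, 0.0857, 0.0404]
tcp_rot: [-0.564, -0.423, 0.571, -0.421]
ft_force: [-3.1, -0.6, 8.2]
finger_gap: 0.0002
```

Both ends read the same height (0.0403 and 0.0404) under about 8 N, so there is no rock. I'll retreat and take a last look.

Call:
send_rows --series '[0, 0, 0.01, 0, 0, 0, -1, 0, 0, 0.03, 0, 0, 0, -1, 0, 0, 0.055, 0, 0, 0, -1, 0, 0, 0.08, 0, 0, 0, -1, -0.03, 0.008, 0.1, 0, 0, 0, -1, -0.06, 0.018, 0.1, 0, 0, 0, -1, -0.09, 0.027, 0.1, 0, 0, 0, -1, -0.11, 0.034, 0.1, 0, 0, 0, -1, -0.118, 0.036, 0.1, 0, 0, 0, -1, -0.118, 0.036, 0.1, 0, 0, 0, -1, -0.118, 0.036, 0.1, 0, 0, 0, -1]'

```text
time_s: 19.82
eef_pos: [0.4893, 0.1218, 0.141]
tcp_rot: [-0.564, -0.422, 0.57, -0.422]
ft_force: [-0.1, -0.4, 0.1]
finger_gap: 0.0002
```

```bash
python3 - <<'E'
from h import *
need([.488,.122,.1446],-.293,0)
w=grab('wrist','wrist6');o=cv2.imread('pics/wrist4.png')[:,:,::-1]
b=grab('side','side6')
A=cv2.resize(w['color'][0:300,130:430],(400,400));B=cv2.resize(b['color'],(400,300));B=np.vstack([B,np.zeros((100,400,3),np.uint8)])
cv2.imwrite('pics/p6.png',np.hstack([A,B])[:,:,::-1])
E
```

```text
tcp [0.4893 0.1218 0.141 ] t 19.82 ft [-0.13 -0.38  0.07] gap 0.0002 j6 2.09
shift [-0.0013  0.0002  0.0036] turn [0.0121 0.0073 3.14  ]
shift [-0.0013  0.0002  0.0036] turn [ 0.0047 -0.0077 -0.0016]
```

View pics/p6.png

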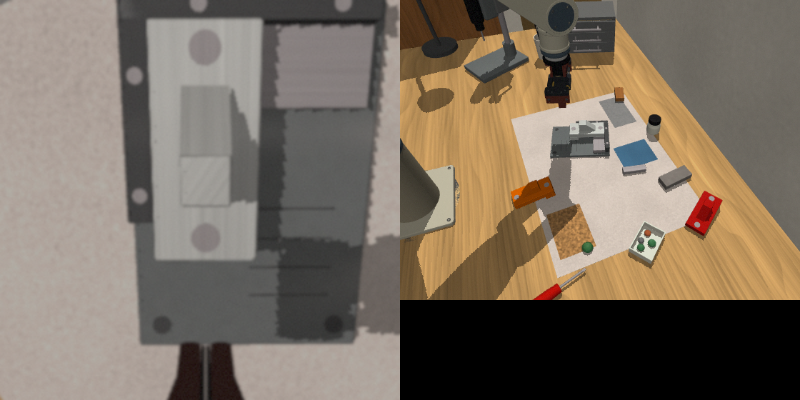

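The rest sits flush in the corner with its spots at (204,47) and (205,237). The arm is clear and the other things look unmoved.

```bash
python3 -c "
from cell import ctrl
print(ctrl.hand_in())"
```

```text
the job is handed in; nothing more can be done
None
```

I set the aluminium angle rest down level on the plate and ledge, pushed it against both fences, pressed both spots, let go and handed the job in at about 20 s. No verdict came back.

- **Fit:** Measured from the wrist picture after release, the rest was at about (23.6, 16.5) mm in the plate's frame. Home is (25, 17) mm. It was 0.011 rad off square, within the camera's error. After that I nudged it with closed fingers, and it was solid against the end fence at about 5 N and the side fence at about 9 N. I did not measure its position again after the nudge.
- **Press test:** I pressed the foot end at 8.6–11 N and the stepped end at 8–9 N. The fingertips stopped at z 0.0403 m and 0.0404 m, so it is level and does not rock.
- **End state:** The last picture shows the rest flush in the corner and the fingers well clear, with no force on the tool beyond noise. The other things look unmoved by eye; I did not measure them.
- **Disagreements:** The two camera estimates of the plate's direction differed by about 0.01–0.02 rad. Arm and camera positions differed by about 2–3 mm. I settled the final fit by feeling for the fences.

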